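# Stack the circuit board and its cover plate on the four-post jig

### The job

Build up the stack on the grey four-post jig: first lower the green circuit board over all four posts until it lies level on the lower shoulders, and let go of it; then lower the blue slotted cover plate over the same posts until it lies level on the upper shoulders. The posts stand wide apart at one end and close together at the other, so turn each plate until its holes match. Lower them gently rather than letting them fall or forcing them, and leave the magazine, strip boat, note pad and loupe where they are.

Things in the scene. Friction and masses are not known exactly. Their poses are not given: they have to be found in the camera images.
- jig: stacking jig fixed to the worktop: grey base 74 x 150 x 10 mm, four upright stepped metal posts, tips 60 mm up. Origin: centre of the base's underside; z up, long side along its y. Posts at (x, y) = (+-19, +51) mm, the wide pair, and (+-10, -51) mm, the narrow pair. Seated plates have their x, y along the jig's x, y; half a turn round they do not fit.
- board: loose circuit board 62 x 134 x 8 mm, 0.16 kg, lying flat: green top with flat components up to 5 mm high, bright metal below. Origin: centre of its underside; z up, long side along y. Through holes of 14 mm at (+-19, +51) and (+-10, -51) mm. Seats with its underside 22 mm above the worktop. Grip it at mid-length across its 62 mm width; side faces are free.
- cover: loose blue cover plate 62 x 134 x 8 mm, 0.2 kg, lying flat, five dark slots across its top. Origin: centre of its underside; z up, long side along y. Through holes of 8 mm at (+-19, +51) and (+-10, -51) mm, too small for the posts' 12 mm part. Seats with its underside 40 mm above the worktop. Grip it as the board.
- jig_wide (a point): point at worktop height midway between the jig's two wide-set posts, 51 mm from its origin along its +y. Every post: foot 19 to 20 mm thick up to the lower shoulder, 22 mm above the worktop; 12 mm thick up to the upper shoulder at 40 mm (1 mm chamfer); 6 mm thick up to the tapered tip at 60 mm
- jig_narrow (a point): point at worktop height midway between the jig's two close-set posts, 51 mm from its origin along its -y
- board_wide (a point): point on the underside plane of the board, at the wide end of its hole pattern, midway between that end's two holes: 51 mm from the plate's origin along its own +y
- board_narrow (a point): point on the underside plane of the board, at the narrow end of its hole pattern, midway between that end's two holes: 51 mm from the plate's origin along its own -y
- cover_wide (a point): point on the underside plane of the cover, at the wide end of its hole pattern, midway between that end's two holes: 51 mm from the plate's origin along its own +y
- cover_narrow (a point): point on the underside plane of the cover, at the narrow end of its hole pattern, midway between that end's two holes: 51 mm from the plate's origin along its own -y
- magazine: bystander: light grey slotted strip magazine, 58 x 201 x 62 mm, standing on the worktop; origin at the centre of its underside, long side along its y
- boat: bystander: flat aluminium strip boat with a copper-coloured strip, 60 x 210 x 9 mm; origin at the centre of its underside, long side along its y
- pad: bystander: small white note pad with a red edge, 60 x 105 x 12 mm; origin at the centre of its underside, long side along its y
- loupe: bystander: small light grey loupe with a black lens, 52 x 30 x 16 mm; origin at the centre of its underside

How it is judged:
By the outcome, as a careful person would: the job done as asked, in the order asked, and still so for the second after the job is handed in, with the robot touching nothing.
It also fails if it takes over 70 s, if anything falls off the work surface, if the arm or the gripper's body presses on something with over 40 N, if the wrist force passes 120 N, or if a joint passes its speed limit or range.

### The arm

A 7-joint arm with a two-finger parallel gripper is mounted at the origin on a cart in front of the work surface, level with it; the furniture and walls round the work are solid. World frame = base frame: x ahead of the robot, y to its left, z up, the work surface at z = 0. Lengths are in m, angles in rad, forces in N, time in s.
With the tool pointing down it reaches from about 0.425 to 0.925 m from the base axis. Payload 6.8 kg.
Tool frame: the origin (TCP) lies midway between the tips of the shut fingers; the grasp point (between the pads) lies 19 mm behind it; y points along the fingers, z is the direction in which the jaws open and shut, and the axes are right-handed (so a half turn about y gives the same grasp; the last joint's range is limited). The gripper opens to 85 mm and grips with 20 to 120 N. Pads are 22 mm wide; open, the fingers measure 114 mm over their backs; the gripper's body (76 mm by 85 mm) begins 54 mm behind the grasp point. The pads swing forward as they close: fully open they stand 13 mm farther back than shut.
Start: joints at [-1.318, 0.477, 0.022, 1.555, -0.011, 1.109, -0.083], TCP at [0.238, 0.632, 0.231] pointing down, gripper open.
Joint ranges: [-2.96, 2.96], [-0.34, 2.1], [-1.41, 1.46], [0.24, 2.44], [-1.37, 4.51], [0.17, 1.92], [-2.96, 2.96]. Speed limits (rad/s): [2.39, 2.39, 3.14, 3.14, 3.14, 3.14, 3.14].

### API

Orientations are given as a rotation vector (axis times angle).
In Python, from bench import r gives the robot as it stands.
- The arm moves only by the tool send_rows, never from a script. Its argument "rows" is text: rows parted by semicolons, each of 6 numbers parted by spaces: the shift along the world's x, y, z in m, then the turn, a rotation vector about the world's x, y, z in rad. A call has 1 to 20 rows; each row shifts and turns the commanded pose from where the row before left it; what a row does not reach is not made up. A row lasts 1/10 s, in which the tool goes at most 50 mm and 8.59 degrees, less where a joint would pass 70% of its speed; a pose out of reach is approached as far as the arm can. A call is refused whole if a number of a shift passes 0.05 or a number of a turn 0.15, either way. A call with a gripper value outside its range is refused whole. "grip" is the finger opening in m, from 0 to 0.0854, set as the call begins (left out, the last holds). The fingers move at their own pace and stop on an object; "grip_force" is the grip in N (left out, the last holds). Time passes only in rows, so rows that do not move let the fingers close. It gives the time, the measured TCP pose, the force and the opening at its end, in the units of the state.
- r.get_obs(): the state, without advancing time (a new reading comes with each control period).
- r.grab_frame(name): name is "scene" or "top" or "wrist"; returns a dict with "pixels" (384x512x3 uint8, red, green, blue), "intrinsics" (3x3 intrinsics, pixels), "position" and "orientation" of the camera in the world. Camera axes: x right, y up, looking along -z (the intrinsics and any distortion apply to the point x, -y, -z); pixel columns grow to the right and rows downward; lengths in m; the calibration is good to about 2 mm. A picture is of the moment at which its call begins. There is no depth.
- r.hand_in(): hands the job in, once; it reports no verdict.
The state is a dict: "clock": time; "joints": joint angles; "qvel": joint speeds; "tau": joint torques, N m; "tcp_pos": TCP position; "orientation": TCP orientation; "contact_force": force on the tool from outside, world axes, zero at the start; "moment": the same for the moment, N m; "grip_width": finger opening in m.
Only numpy, scipy, OpenCV 4.12 (cv2) and the standard library are available. Lean on these libraries where they do the work, as an engineer would, in place of code of your own. Each camera call takes 0.05 s, during which the arm holds its last target.

## Working session

There is one attempt and no reset: what is moved stays moved. The work goes in short steps, Python scripts to look and compute and a tool call to move; the robot and the scene stay as the last step left them, time stands still between calls to the robot, and variables do not carry over. Pictures are saved under pics/ and viewed, and the job is handed in when it is done.

Besides the shell and the picture viewer there is one more tool, called after "Call:" as name(argument=value, ...) on one line, values as JSON. send_rows: Moves the arm, as the interface text tells. Its arguments: {"type":"object","properties":{"rows":{"type":"string"},"grip":{"type":"number"},"grip_force":{"type":"number"}},"required":["rows"]}

```bash
mkdir -p pics; ls
cat > look.py <<'E'
from bench import r
import cv2,sys,json,numpy as np,pickle
def snap(cam,name):
    f=r.grab_frame(cam); cv2.imwrite(f"pics/{name}.png",f["pixels"][:,:,::-1]); pickle.dump(f,open(f"pics/{name}.pkl","wb")); return f
E
python3 - <<'E'
from look import *
for c in ("top","scene","wrist"):
    f=snap(c,c+"0"); print(c,f["intrinsics"],f["position"],f["orientation"],[k for k in f])
print(r.get_obs())
E
```

```text
pics
top [[375.94871684   0.         253.86448625]
 [  0.         375.94871684 193.12204319]
 [  0.           0.           1.        ]] [ 0.44941305 -0.05505634  1.05653891] [ 0.07341858 -0.08391987 -1.59869726] ['pixels', 'intrinsics', 'position', 'orientation']
scene [[406.21366524   0.         263.38446393]
 [  0.         406.21366524 190.91056578]
 [  0.           0.           1.        ]] [-0.28461929 -0.69982416  0.65061584] [ 0.96232861 -0.46556588 -0.84201758] ['pixels', 'intrinsics', 'position', 'orientation']
wrist [[316.28959033   0.         256.80552631]
 [  0.         316.28959033 193.31450094]
 [  0.           0.           1.        ]] [0.16054526 0.66074317 0.37417466] [-0.28409498 -0.19423851  1.19952066] ['pixels', 'intrinsics', 'position', 'orientation']
{'clock': 0.15, 'joints': array([-1.31808993,  0.4776535 ,  0.02235999,  1.55618755, -0.01152566,
        1.10930985, -0.08305237]), 'qvel': array([ 1.76615256e-04, -2.05526597e-03,  5.38768100e-05, -2.67391365e-03,
       -3.98277721e-04,  1.20733013e-03,  2.70342582e-03]), 'tau': array([ 3.10023242e-03, -5.96922040e+01,  1.61035147e+00, -2.81488734e+01,
        1.27166297e-02,  6.57264973e-03, -5.51104176e-07]), 'tcp_pos': array([0.23814227, 0.63111852, 0.23053583]), 'orientation': array([-1.55362114,  0.2832572 , -0.28298382]), 'contact_force': array([-0.15808706,  0.02124154,  0.10835602]), 'moment': array([0.02049998, 0.07075538, 0.02447436]), 'grip_width': 0.0857299258329244}
```

View pics/top0.png

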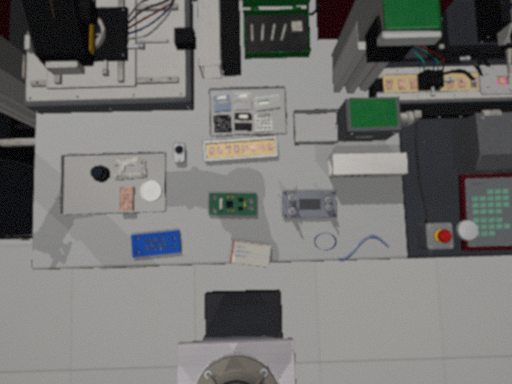

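View pics/scene0.png

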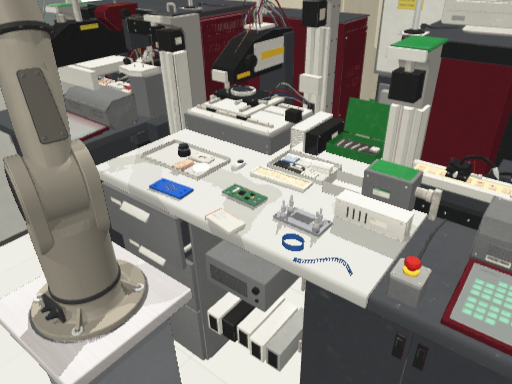

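View pics/wrist0.png

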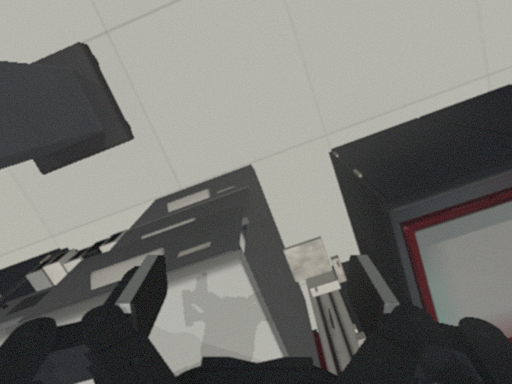

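```bash
cat >> look.py <<'E'
from scipy.spatial.transform import Rotation as R
def load(n): return pickle.load(open(f"pics/{n}.pkl","rb"))
def unproj(f,uv,z):
    uv=np.atleast_2d(np.asarray(uv,float)); K=f["intrinsics"]
    d=np.c_[(uv[:,0]-K[0,2])/K[0,0],-(uv[:,1]-K[1,2])/K[1,1],-np.ones(len(uv))]
    d=d@R.from_rotvec(f["orientation"]).as_matrix().T
    p=np.asarray(f["position"]); s=(z-p[2])/d[:,2]
    return p+d*s[:,None]
def proj(f,P):
    P=np.atleast_2d(P); K=f["intrinsics"]
    c=(P-f["position"])@R.from_rotvec(f["orientation"]).as_matrix()
    return np.c_[K[0,0]*c[:,0]/-c[:,2]+K[0,2],K[1,1]*-c[:,1]/-c[:,2]+K[1,2]]
def crop(n,x0,y0,x1,y1,s,out):
    im=cv2.imread(f"pics/{n}.png")[y0:y1,x0:x1]
    cv2.imwrite(f"pics/{out}.png",cv2.resize(im,None,fx=s,fy=s,interpolation=cv2.INTER_CUBIC))
E
python3 - <<'E'
from look import *
f=load("top0"); g=load("scene0")
print(unproj(f,[(156,244),(233,205),(309,205),(237,370)],0.01).round(3))
print(unproj(g,[(171,188),(244,195)],0.01).round(3))
crop("top0",110,170,350,270,3.3,"topc")
crop("scene0",140,160,420,260,2.8,"scenec")
w=load("wrist0"); o=r.get_obs()
T=R.from_rotvec(o["orientation"]); 
print("cam in tool", T.inv().apply(w["position"]-o["tcp_pos"]), (T.inv()*R.from_rotvec(w["orientation"])).as_matrix().round(3)); print(T.as_matrix().round(3))
E
```

```text
[[ 0.421  0.21   0.01 ]
 [ 0.522 -0.004  0.01 ]
 [ 0.516 -0.216  0.01 ]
 [ 0.081 -0.004  0.01 ]]
[[ 0.412  0.202  0.01 ]
 [ 0.514 -0.011  0.01 ]]
cam in tool [-8.30469715e-02 -1.43646154e-01  1.21653180e-04] [[-0.    -0.948 -0.318]
 [ 0.     0.318 -0.948]
 [ 1.    -0.     0.   ]]
[[ 0.936 -0.     0.353]
 [-0.353 -0.001  0.936]
 [ 0.    -1.    -0.001]]
```

View pics/topc.png

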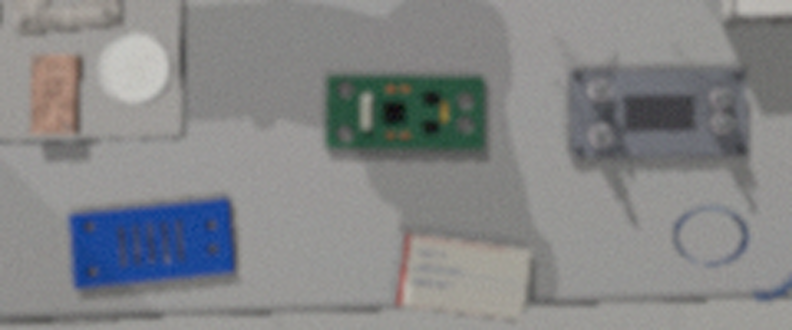

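View pics/scenec.png

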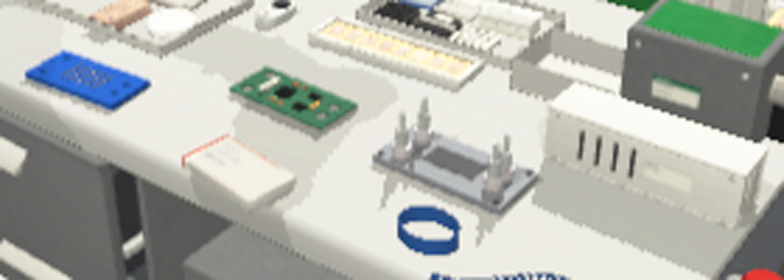

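Call:
send_rows(rows="0.01 -0.02 0 0 0 -0.08; 0.015 -0.035 0 0 0 -0.1; 0.015 -0.035 0 0 0 -0.1; 0.015 -0.035 0 0 0 -0.1; 0.015 -0.035 0 0 0 -0.1; 0.015 -0.035 0 0 0 -0.1; 0.015 -0.035 0 0 0 -0.1; 0.015 -0.035 0 0 0 -0.1; 0.015 -0.035 0 0 0 -0.1; 0.015 -0.035 0 0 0 -0.1; 0.015 -0.035 0 0 0 -0.1; 0.013 -0.035 0 0 0 -0.1; 0.01 -0.016 0 0 0 -0.03; 0 0 0 0 0 0; 0 0 0 0 0 0", grip=0.0854)

```text
clock: 1.65
tcp_pos: [0.4211, 0.2115, 0.2313]
orientation: [-1.21, 1.208, -1.208]
contact_force: [-0.8, -0.8, 0.6]
grip_width: 0.0856
```

Run:
```python
from look import *
snap("wrist","w1"); o=r.get_obs(); print(o["clock"],o["tcp_pos"],R.from_rotvec(o["orientation"]).as_matrix().round(4),o["joints"].round(3))
```

```text
1.7 [0.4208758  0.21206623 0.23122087] [[ 3.e-03 -2.e-04  1.e+00]
 [-1.e+00  4.e-04  3.e-03]
 [-4.e-04 -1.e+00 -2.e-04]] [-0.969  0.136  0.41   2.048 -0.066  0.97  -0.522]
```

View pics/w1.png

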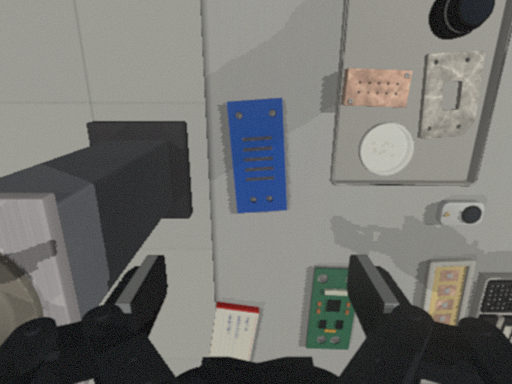

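Call:
send_rows(rows="0.01 -0.021 0 0 0 0; 0.02 -0.04 0 0 0 0; 0.02 -0.045 0 0 0 0; 0.02 -0.045 0 0 0 0; 0.02 -0.04 0 0 0 0; 0.01 -0.025 0 0 0 0; 0 0 0 0 0 0; 0 0 0 0 0 0")

```text
clock: 2.5
tcp_pos: [0.5214, -0.004, 0.2309]
orientation: [-1.21, 1.209, -1.207]
contact_force: [0.1, -0.4, -0.3]
grip_width: 0.0853
```

Run:
```python
from look import *
snap("wrist","w2"); o=r.get_obs(); print(o["clock"],o["tcp_pos"],R.from_rotvec(o["orientation"]).as_matrix().round(4),o["joints"].round(3))
```

```text
2.55 [ 0.5211408  -0.0032895   0.23092399] [[ 3.1e-03 -8.0e-04  1.0e+00]
 [-1.0e+00  6.0e-04  3.1e-03]
 [-6.0e-04 -1.0e+00 -8.0e-04]] [-0.597  0.244  0.575  1.95  -0.159  0.992  0.055]
```

Call:
send_rows(rows="0 -0.02 0 0 0 0; 0 -0.04 0 0 0 0; 0 -0.045 0 0 0 0; -0.005 -0.045 0 0 0 0; 0 -0.04 0 0 0 0; 0 -0.02 0 0 0 0; 0 0 0 0 0 0; 0 0 0 0 0 0")

```text
clock: 3.35
tcp_pos: [0.5168, -0.2132, 0.2309]
orientation: [-1.21, 1.208, -1.206]
contact_force: [0.1, -0.1, 0.8]
grip_width: 0.0853
```

Run:
```python
from look import *
snap("wrist","w3"); o=r.get_obs(); print(o["clock"],o["tcp_pos"],R.from_rotvec(o["orientation"]).as_matrix().round(4),o["joints"].round(3))
```

```text
3.4 [ 0.51689729 -0.21261051  0.23094566] [[ 3.7e-03 -5.0e-04  1.0e+00]
 [-1.0e+00  1.5e-03  3.7e-03]
 [-1.5e-03 -1.0e+00 -5.0e-04]] [-0.238  0.329  0.65   1.87  -0.233  1.02   0.513]
```

View pics/w2.png

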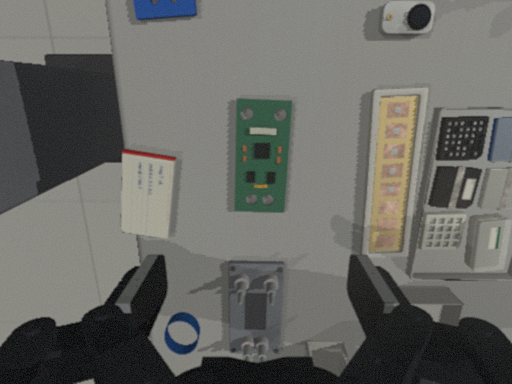

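View pics/w3.png

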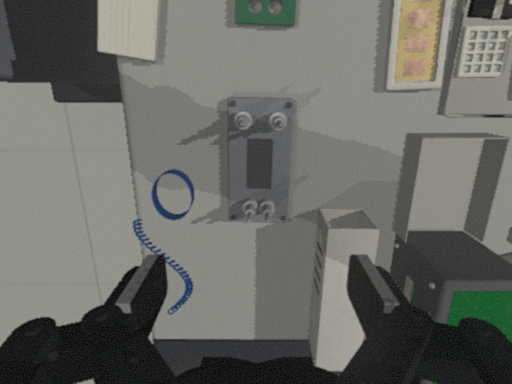

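Run:
```python
from look import *
crop("w1",215,85,300,225,4,"c1"); crop("w2",220,85,305,225,4,"c2"); crop("w3",215,85,305,235,4,"c3")
ims=[cv2.imread(f"pics/c{i}.png") for i in (1,2,3)]
H=600
ims=[cv2.copyMakeBorder(i,0,H-i.shape[0],0,0,cv2.BORDER_CONSTANT) for i in ims]
m=np.hstack(ims)[:, :1100]; print(m.shape)
cv2.imwrite("pics/c123.png",np.hstack(ims[:2]))
```

```text
(600, 1040, 3)
```

View pics/c123.png

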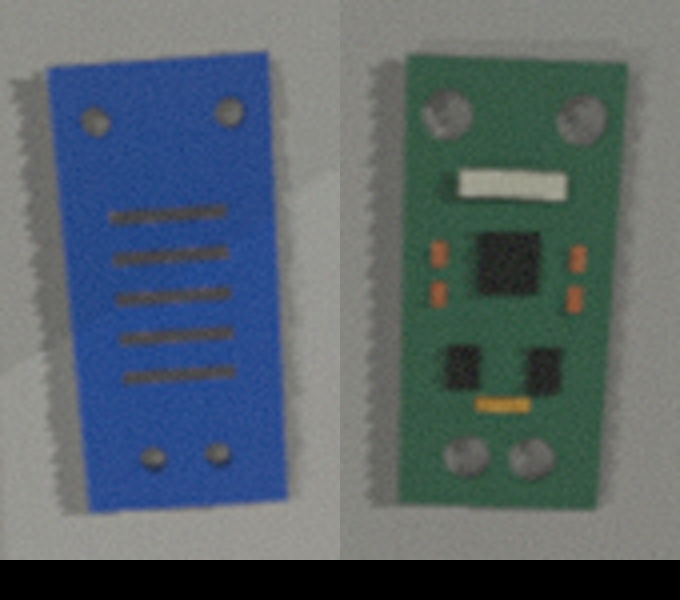

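View pics/c3.png

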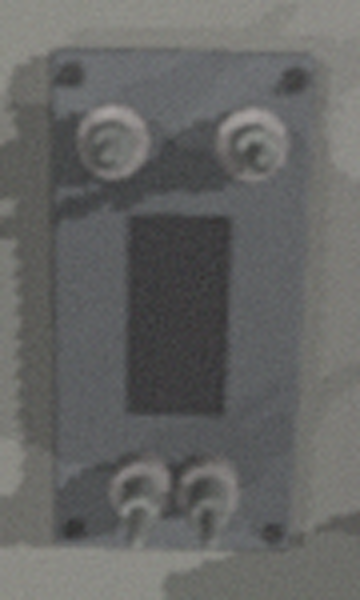

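```bash
cat > fit.py <<'E'
from look import *
from scipy.optimize import least_squares
def fit2d(f,uv,P):  # P local xyz ; fit x,y,yaw minimizing pixel error
    uv=np.asarray(uv,float);P=np.asarray(P,float)
    def res(q):
        c,s=np.cos(q[2]),np.sin(q[2])
        W=np.c_[q[0]+c*P[:,0]-s*P[:,1],q[1]+s*P[:,0]+c*P[:,1],P[:,2]]
        return (proj(f,W)-uv).ravel()
    p0=unproj(f,uv.mean(0),0.01)[0]
    s=least_squares(res,[p0[0],p0[1],0])
    return s.x,s.fun.reshape(-1,2)
H=np.array([[-.019,.051],[.019,.051],[-.010,-.051],[.010,-.051]])
def at(z,h=H): return np.c_[h,np.full(len(h),z)]
C=np.array([[-.031,.067],[.031,.067],[.031,-.067],[-.031,-.067]])
CJ=np.array([[-.037,.075],[.037,.075],[.037,-.075],[-.037,-.075]])
E
python3 - <<'E'
from fit import *
def s(u,off): return np.array(u)/4+np.array(off)-0.375
def show(n,a): print(n,(a[0][:2]*1000).round(1),np.degrees(a[0][2]).round(2),a[1].round(2).tolist())
f=load("w1")
show("cover corners",fit2d(f,s([(48,66),(268,53),(287,498),(90,511)],(215,85)),at(.008,C)))
show("cover holes",fit2d(f,s([(95,121),(229,112),(152,458),(218,454)],(215,85)),at(.008)))
f=load("w2")
show("board corners",fit2d(f,s([(67,55),(288,65),(257,508),(58,502)],(220,85)),at(.008,C)))
show("board holes",fit2d(f,s([(107,114),(242,119),(127,455),(191,458)],(220,85)),at(.008)))
f=load("w3")
show("jig corners",fit2d(f,s([(51,50),(315,52),(295,547),(52,541)],(215,85)),at(.010,CJ)))
show("jig shoulder",fit2d(f,s([(113,143),(252,143),(141,491),(208,493)],(215,85)),at(.022)))
for n in("w1","w2","w3"):
    f=load(n); print(n,f["position"])
f=load("w3");print("mag",unproj(f,[(320,213),(373,236)],.062))
E
```

```text
cover corners [421.4 214.3] 3.99 [[-0.24, 0.13], [0.32, -0.54], [0.12, 0.34], [-0.22, 0.19]]
cover holes [421.4 214.7] 4.0 [[-0.03, -0.0], [0.05, -0.09], [0.14, 0.07], [-0.15, 0.04]]
board corners [525.4  -1.4] -2.14 [[-0.22, -0.21], [0.23, -0.41], [-0.04, 0.58], [0.03, 0.22]]
board holes [525.2  -0.9] -2.18 [[0.04, -0.15], [-0.05, -0.0], [-0.11, 0.15], [0.13, 0.03]]
jig corners [ 518.2 -215.4] -0.76 [[-0.54, -1.09], [0.52, -0.46], [-0.86, 0.7], [0.88, 1.29]]
jig shoulder [ 518.3 -215.9] -0.9 [[-0.08, -0.32], [-0.04, 0.35], [0.07, 0.08], [0.06, -0.12]]
w1 [0.4201942  0.29404111 0.37507866]
w2 [0.5205063  0.07853055 0.37470271]
w3 [ 0.51581798 -0.13076976  0.3748271 ]
mag [[ 0.58299533 -0.25739973  0.062     ]
 [ 0.64263014 -0.28423259  0.062     ]]
```

Call:
send_rows(rows="0 0.02 0 0 0 0; 0.002 0.04 0 0 0 -0.01; 0.002 0.045 0 0 0 -0.01; 0.002 0.045 -0.01 0 0 -0.01; 0.002 0.04 -0.03 0 0 -0.012; 0 0.0216 -0.04 0 0 0; 0 0 -0.045 0 0 0; 0 0 -0.04 0 0 0; 0 0 -0.025 0 0 0; 0 0 -0.01 0 0 0; 0 0 0 0 0 0; 0 0 0 0 0 0", grip=0.076, grip_force=50)

```text
clock: 4.6
tcp_pos: [0.5251, -0.0031, 0.0324]
orientation: [-1.188, 1.238, -1.24]
contact_force: [0.1, 0.5, 0.2]
grip_width: 0.0758
```

Run:
```python
from look import *
snap("wrist","w4");snap("scene","s4"); o=r.get_obs(); print(o["clock"],o["tcp_pos"],R.from_rotvec(o["orientation"]).as_matrix().round(4),o["contact_force"],o["grip_width"])
crop("s4",180,120,340,240,5,"s4c")
```

```text
4.7 [ 0.52546544 -0.00342151  0.03282751] [[-4.140e-02  2.700e-03  9.991e-01]
 [-9.991e-01  7.000e-04 -4.150e-02]
 [-8.000e-04 -1.000e+00  2.700e-03]] [0.13221626 0.11475786 0.37088862] 0.0762246511169714
```

View pics/w4.png

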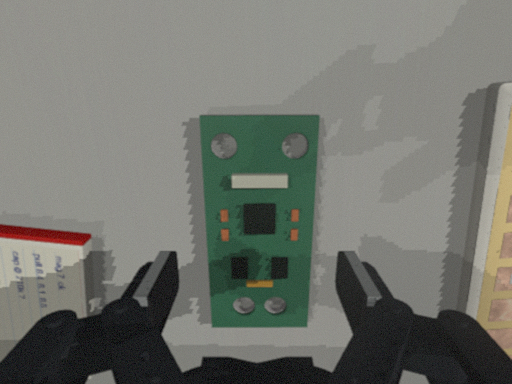

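View pics/s4c.png

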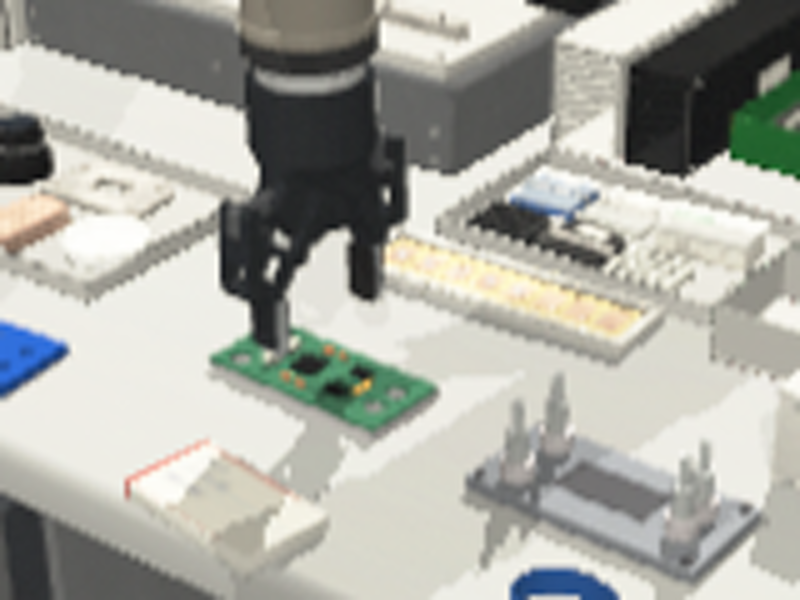

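Run:
```python
from fit import *
crop("w4",190,100,330,340,2.5,"c4")
```

```text
(no output)
```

View pics/c4.png

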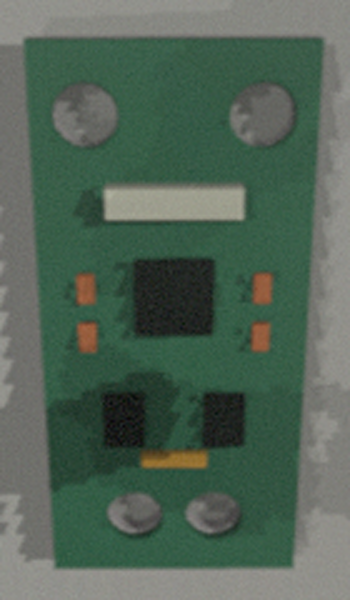

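Run:
```python
from fit import *
f=load("w4")
for uv,P in (([(85,114),(262,115),(134,513),(213,513)],at(.008)),([(24,38),(323,38),(294,567),(55,567)],at(.008,C))):
    x,e=fit2d(f,np.array(uv)/2.5+np.array([190,100])-.3,P); print((x[:2]*1000).round(1),np.degrees(x[2]),e.round(1).tolist())
```

```text
[525.5  -1.1] -2.2279938110675386 [[-0.1, 0.2], [0.2, -0.4], [0.0, 0.2], [-0.1, 0.1]]
[525.6  -1.4] -2.1227884868695566 [[0.0, 0.6], [0.1, 0.1], [-0.4, -0.7], [0.2, -0.4]]
```

Call:
send_rows(rows="0 0.002 -0.008 0 0 0; 0 0 -0.01 0 0 0; 0 0 -0.007 0 0 0; 0 0 -0.005 0 0 0; 0 0 -0.003 0 0 0; 0 0 -0.002 0 0 0; 0 0 0 0 0 0; 0 0 0 0 0 0")

```text
clock: 5.5
tcp_pos: [0.5244, -0.0019, -0.0036]
orientation: [-1.189, 1.24, -1.24]
contact_force: [-0.9, 0.1, 0.6]
grip_width: 0.0757
```

Run:
```python
from look import *
snap("wrist","w5");snap("scene","s5"); o=r.get_obs(); print(o["clock"],o["tcp_pos"],o["contact_force"],o["grip_width"])
crop("s5",200,150,300,225,8,"s5c")
```

```text
5.6 [ 0.52448344 -0.00190829 -0.00344706] [-0.30122954 -0.60023164 -0.28594049] 0.07582264210067946
```

View pics/s5c.png

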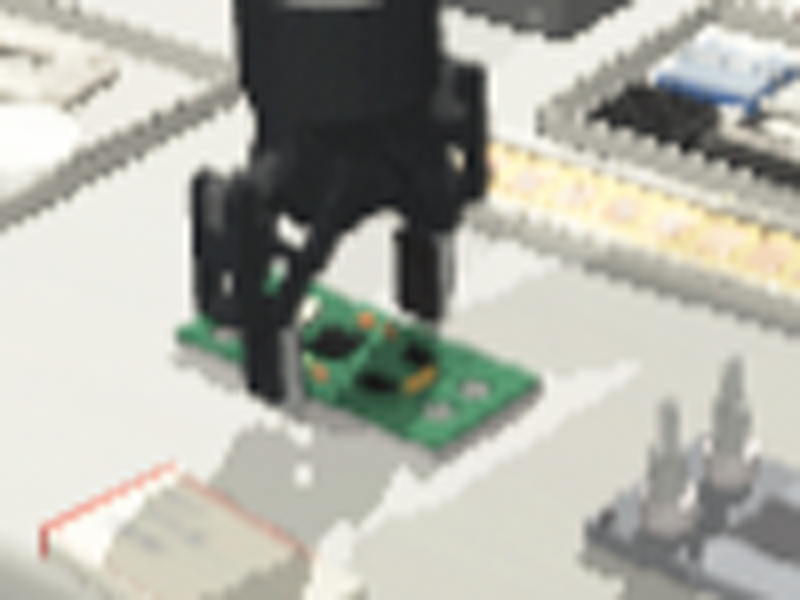

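View pics/w5.png

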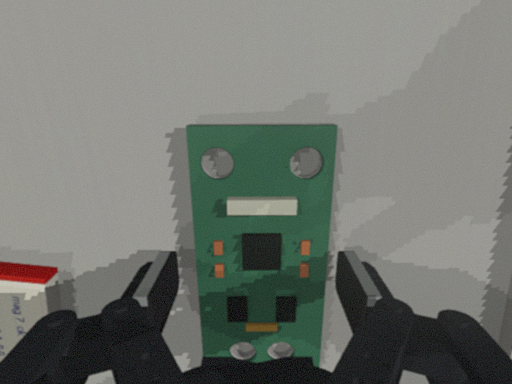

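Call:
send_rows(rows="0 0 0 0 0 0; 0 0 0 0 0 0; 0 0 0 0 0 0; 0 0 0 0 0 0; 0 0 0 0 0 0; 0 0 0 0 0 0; 0 0 0 0 0 0", grip=0.05, grip_force=50)

```text
clock: 6.3
tcp_pos: [0.5246, -0.0018, -0.003]
orientation: [-1.188, 1.24, -1.24]
contact_force: [-1.3, 0.6, 7.2]
grip_width: 0.06
```

Call:
send_rows(rows="0 0 0.003 0 0 0; 0 0 0.006 0 0 0; 0 0 0.015 0 0 0; 0 0 0.025 0 0 0; 0 0 0.03 0 0 0; 0 0 0.02 0 0 0; 0 0 0 0 0 0; 0 0 0 0 0 0")

```text
clock: 7.1
tcp_pos: [0.5244, -0.0016, 0.0959]
orientation: [-1.188, 1.239, -1.24]
contact_force: [0.5, -0.5, -1.1]
grip_width: 0.0604
```

Run:
```python
from look import *
snap("wrist","w6");snap("scene","s6"); o=r.get_obs(); print(o["clock"],o["tcp_pos"],o["contact_force"],o["moment"],o["grip_width"])
crop("s6",200,110,320,200,6.5,"s6c")
```

```text
7.2 [ 0.52348094 -0.00172685  0.09468792] [-0.08284721 -0.18698141 -1.86668773] [ 0.00440341  0.0291968  -0.04840441] 0.0600818427462948
```

View pics/s6c.png

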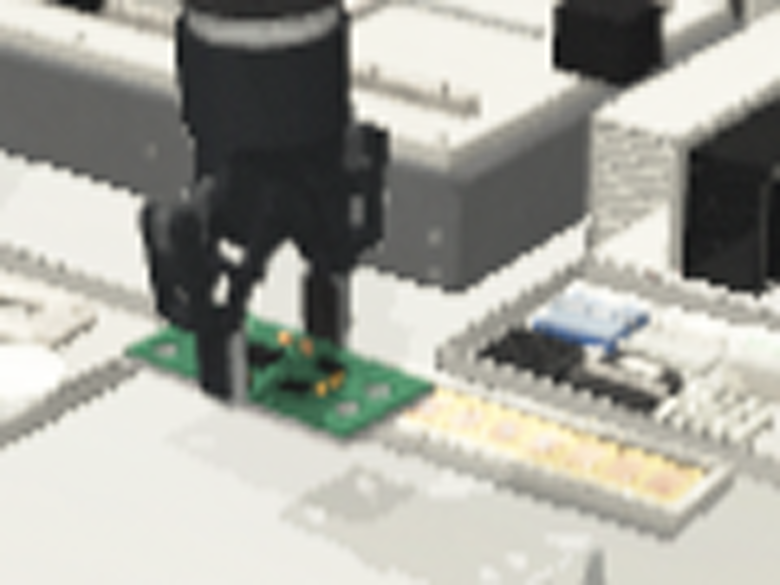

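View pics/w6.png

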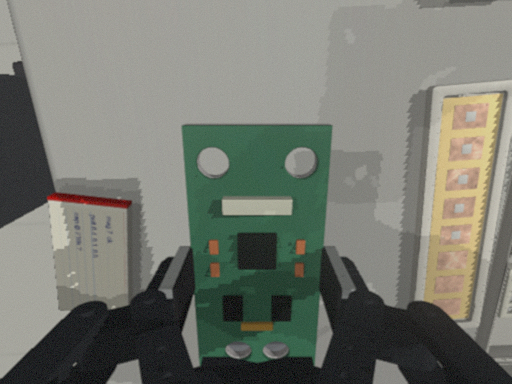

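Run:
```python
from fit import *
crop("w6",175,115,340,365,2.4,"c6"); crop("w5",175,115,345,365,2.4,"c5")
a=cv2.imread("pics/c5.png");b=cv2.imread("pics/c6.png")
cv2.imwrite("pics/c56.png",np.hstack([b,a[:b.shape[0]]]));print(b.shape)
```

```text
(600, 396, 3)
```

View pics/c56.png

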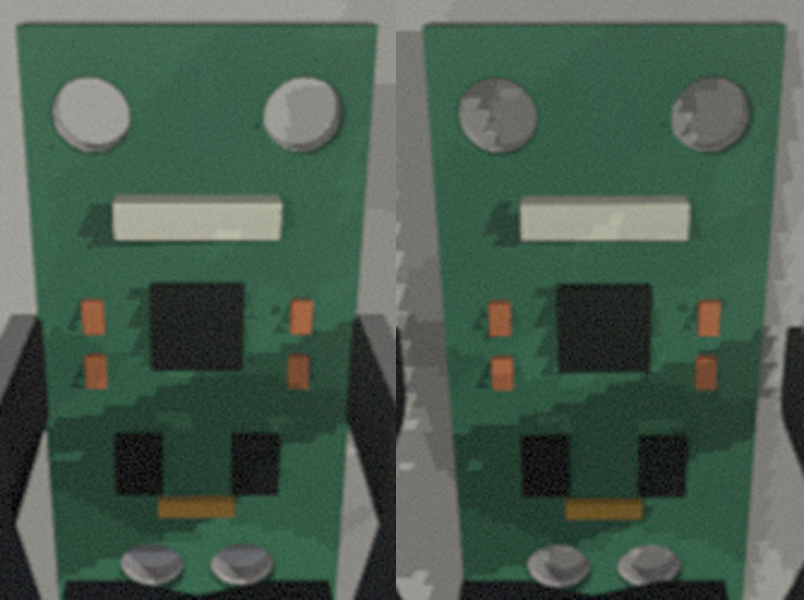

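Run:
```python
from fit import *
def go(n,uv,P,tcp,yawt):
    f=load(n); x,e=fit2d(f,np.array(uv)/2.4+np.array([175,115])-.3,P); print(n,(x[:2]*1000).round(1),np.degrees(x[2]).round(2),"rel tcp",((x[:2]-tcp)*1000).round(1),e.round(1).tolist())
go("w5",np.array([(498,115),(710,115),(558,565),(648,565)])-[396+7,0]+[7,0],at(.008),np.array([.5245,-.0019]),0)
f=load("w6"); zt=f["position"][2]-load("w5")["position"][2]+.008; print(zt, f["position"], load("w5")["position"])
go("w6",[(92,115),(303,115),(152,565),(242,565)],at(zt),np.array([.5238,-.0017]),0)
go("w6",[(18,24),(378,24),],at(zt,C[:2]),np.array([.5238,-.0017]),0)
o=r.get_obs(); print(o["tcp_pos"],R.from_rotvec(o["orientation"]).as_matrix().round(4))
```

```text
w5 [525.6  -0.9] -2.26 rel tcp [1.1 1. ] [[-0.3, -0.3], [0.4, -0.5], [-0.2, 0.7], [0.1, 0.6]]
0.10752772187573534 [0.52680624 0.08083771 0.23972814] [0.52701186 0.08057119 0.14020042]
w6 [ 5.235e+02 -4.000e-01] -2.42 rel tcp [-0.3  1.3] [[-0.6, -0.5], [0.6, -0.4], [-0.1, 0.7], [0.1, 0.8]]
w6 [523.6  -0.7] -2.37 rel tcp [-0.2  1. ] [[-0.4, 0.0], [0.4, 0.0]]
[ 0.52348094 -0.00172685  0.09468792] [[-4.180e-02 -1.500e-03  9.991e-01]
 [-9.991e-01 -1.000e-04 -4.180e-02]
 [ 1.000e-04 -1.000e+00 -1.500e-03]]
```

Call:
send_rows(rows="0 -0.015 0.005 0 0 0; 0 -0.035 0 0 0 0.007; -0.002 -0.04 0 0 0 0.005; -0.002 -0.04 0 0 0 0.005; -0.001 -0.035 0 0 0 0.005; 0 -0.03 0 0 0 0.005; 0 -0.015 0 0 0 0; 0 -0.005 0 0 0 0; 0 0 -0.01 0 0 0; 0 0 -0.01 0 0 0; 0 0 -0.01 0 0 0; 0 0 0 0 0 0; 0 0 0 0 0 0")

```text
clock: 8.5
tcp_pos: [0.5191, -0.2161, 0.0698]
orientation: [-1.203, 1.22, -1.219]
contact_force: [1.4, 0.0, -1.1]
grip_width: 0.06
```

Run:
```python
from look import *
snap("wrist","w7"); o=r.get_obs(); print(o["clock"],o["tcp_pos"],o["contact_force"],o["grip_width"],R.from_rotvec(o["orientation"]).as_matrix()[1,2])
crop("w7",175,115,340,365,2.4,"c7")
```

```text
8.55 [ 0.51939167 -0.21642734  0.07021935] [ 0.66930034 -0.62798477 -1.18894754] 0.06044667038036536 -0.014282931862215964
```

View pics/c7.png

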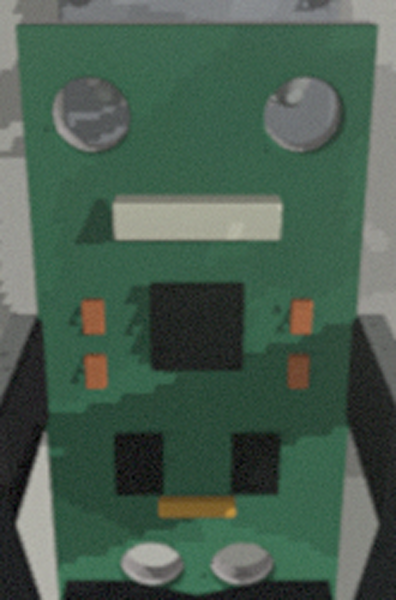

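```bash
cat > ov.py <<'E'
from fit import *
def overlay(n,jig,box,s,out,zt,levels=((.06,.001),(.06,.003),(.04,.006),(.022,.00975))):
    f=load(n); im=cv2.imread(f"pics/{n}.png")[box[1]:box[3],box[0]:box[2]]
    im=cv2.resize(im,None,fx=s,fy=s,interpolation=cv2.INTER_CUBIC)
    im=cv2.convertScaleAbs(im,alpha=1.4)
    im2=im.copy()
    c,sn=np.cos(jig[2]),np.sin(jig[2]); t=np.linspace(0,2*np.pi,60)
    for h in H:
        w=np.array([jig[0]+c*h[0]-sn*h[1],jig[1]+sn*h[0]+c*h[1]])
        for (z,rad),col in zip(levels,((0,0,255),(0,0,255),(0,255,255),(255,0,255))):
            P=np.c_[w[0]+rad*np.cos(t),w[1]+rad*np.sin(t),np.full(60,z)]
            uv=((proj(f,P)-np.array(box[:2])+.5)*s).astype(int)
            cv2.polylines(im2,[uv],True,col,1)
    cv2.imwrite(f"pics/{out}.png",np.hstack([im,im2]))
E
python3 - <<'E'
from ov import *
f=load("w7"); zt=f["position"][2]-.1402+.008; print(zt)
x,e=fit2d(f,np.array([(92,114),(303,114),(152,564),(242,564)])/2.4+np.array([175,115])-.3,at(zt)); print((x*1000).round(1),np.degrees(x[2]))
overlay("w7",(.5183,-.2158,np.radians(-.85)),(185,115,330,190),2.75,"o7",zt)
E
```

```text
0.08137355102841534
[ 518.2 -214.7  -14.3] -0.8201662361131958
```

View pics/o7.png

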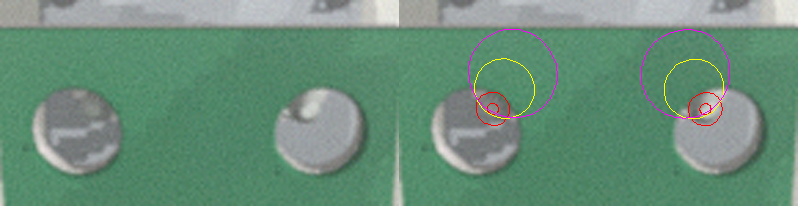

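Call:
send_rows(rows="0 0 -0.008 0 0 0; 0 0 -0.01 0 0 0; 0 0 -0.007 0 0 0; 0 0 -0.003 0 0 0; 0 0 0 0 0 0; 0 0 0 0 0 0; 0 0 0 0 0 0")

```text
clock: 9.25
tcp_pos: [0.5195, -0.217, 0.0426]
orientation: [-1.202, 1.22, -1.221]
contact_force: [0.1, 0.1, -1.0]
grip_width: 0.0604
```

Run:
```python
from ov import *
f=snap("wrist","w8"); o=r.get_obs(); print(o["clock"],o["tcp_pos"],o["contact_force"],o["grip_width"],R.from_rotvec(o["orientation"]).as_matrix()[1,2])
zt=f["position"][2]-.1402+.008; print(zt)
overlay("w8",(.5183,-.2155,np.radians(-.85)),(185,115,330,190),2.75,"o8",zt)
crop("w8",175,115,340,365,2.4,"c8")
```

```text
9.3 [ 0.519541   -0.21699247  0.04264149] [-0.40529419  0.67452039 -2.225384  ] 0.0603338170307695 -0.015046451875420697
0.0541533624585688
```

View pics/o8.png

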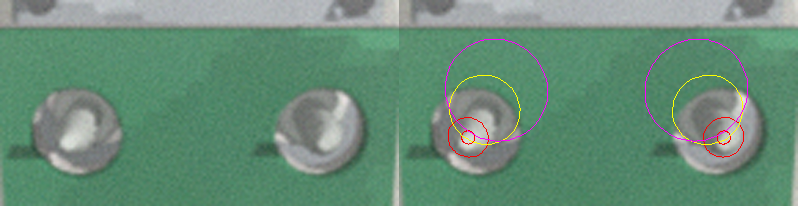

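View pics/c8.png

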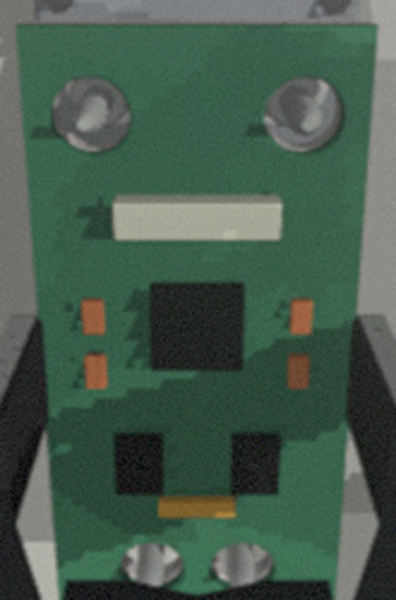

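Run:
```python
from ov import *
overlay("w8",(.5183,-.2155,np.radians(-.85)),(190,140,235,185),8.5,"o8a",0)
overlay("w8",(.5183,-.2155,np.radians(-.85)),(280,140,325,185),8.5,"o8b",0)
cv2.imwrite("pics/o8ab.png",np.vstack([cv2.imread("pics/o8a.png")[60:330],cv2.imread("pics/o8b.png")[60:330]]))
```

```text
(no output)
```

View pics/o8ab.png

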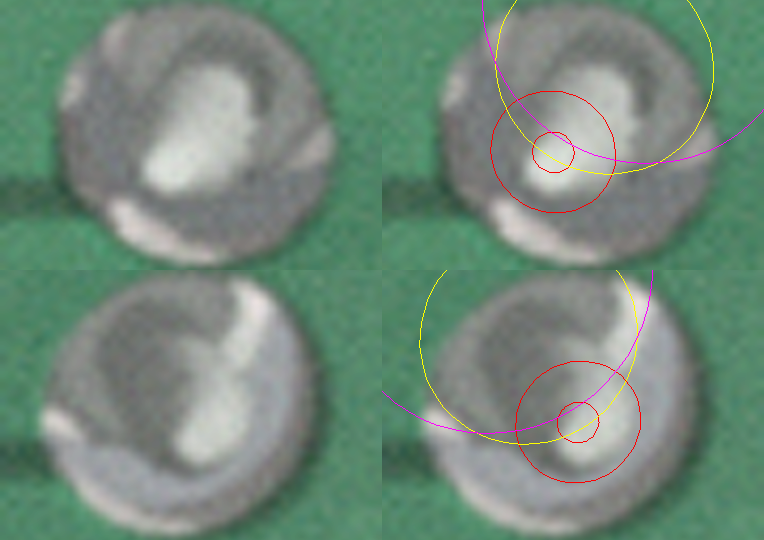

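Run:
```python
from ov import *
f=load("w8"); zt=f["position"][2]-.1402+.008
for uv,P in (([(92,114),(303,114),(152,564),(242,564)],at(zt)),([(18,24),(376,24)],at(zt,C[:2]))):
  x,e=fit2d(f,np.array(uv)/2.4+np.array([175,115])-.3,P); print((x*1000).round(1),np.degrees(x[2]),e.round(1).tolist())
def draw(jig,b,nm):
  outs=[]
  for box in ((190,140,235,185),(280,140,325,185),(220,335,290,360)):
    s=8.5 if box[0]!=220 else 5.4
    im=cv2.imread("pics/w8.png")[box[1]:box[3],box[0]:box[2]]; im=cv2.resize(im,None,fx=s,fy=s,interpolation=cv2.INTER_CUBIC); im=cv2.convertScaleAbs(im,alpha=1.5); im2=im.copy()
    t=np.linspace(0,2*np.pi,60)
    for pose,lv in ((jig,((.06,.0015,(0,0,255)),(.04,.003,(0,255,255)),(.039,.006,(255,0,255)))),(b,((zt,.007,(255,255,0)),(zt-.008,.007,(255,255,0))))):
      c,sn=np.cos(pose[2]),np.sin(pose[2])
      for h in H:
        w=np.array([pose[0]+c*h[0]-sn*h[1],pose[1]+sn*h[0]+c*h[1]])
        for z,rad,col in lv:
          uv=((proj(f,np.c_[w[0]+rad*np.cos(t),w[1]+rad*np.sin(t),np.full(60,z)])-np.array(box[:2])+.5)*s).astype(int)
          cv2.polylines(im2,[uv],True,col,1)
    outs.append(np.hstack([im,im2])[:, :765])
  outs[0]=outs[0][40:300];outs[1]=outs[1][40:300]
  w=min(o.shape[1] for o in outs); outs=[o[:,:w] for o in outs]
  cv2.imwrite(f"pics/{nm}.png",np.vstack(outs)[:660])
x[:2]
draw((.5183,-.2159,np.radians(-.85)),x,"o8c")
```

```text
[ 518.6 -215.7  -15.6] -0.8936696541182904 [[-0.6, -0.5], [0.6, -0.4], [-0.1, 0.7], [0.1, 0.8]]
[ 518.6 -216.2  -14.7] -0.8441016686194575 [[-0.8, 0.1], [0.8, 0.1]]
```

View pics/o8c.png

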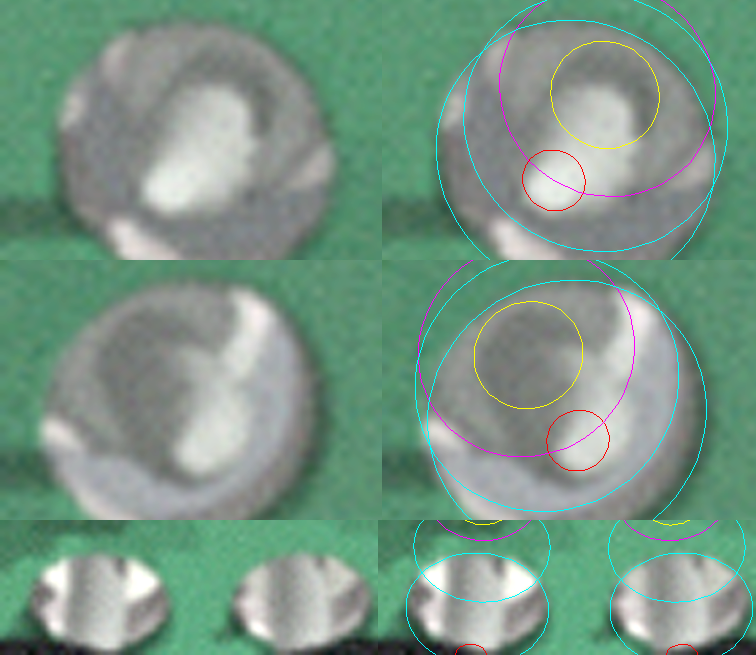

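Call:
send_rows(rows="0 0 -0.002 0 0 0; 0 0 -0.002 0 0 0; 0 0 -0.002 0 0 0; 0 0 -0.001 0 0 0; 0 0 -0.001 0 0 0; 0 0 0 0 0 0")

```text
clock: 9.9
tcp_pos: [0.5192, -0.2168, 0.0342]
orientation: [-1.202, 1.22, -1.22]
contact_force: [0.9, -1.2, -1.7]
grip_width: 0.0603
```

Run:
```python
from look import *
o=r.get_obs(); print(o["clock"],o["tcp_pos"],o["contact_force"],o["moment"],o["grip_width"])
```

```text
9.9 [ 0.51920776 -0.2168387   0.03417746] [ 0.89463834 -1.20062618 -1.65590631] [ 0.04072573 -0.02261484 -0.01548187] 0.06034478362049238
```

Call:
send_rows(rows="0 0 -0.002 0 0 0; 0 0 -0.002 0 0 0; 0 0 -0.002 0 0 0; 0 0 -0.002 0 0 0; 0 0 0 0 0 0")

```text
clock: 10.4
tcp_pos: [0.5191, -0.2168, 0.026]
orientation: [-1.202, 1.221, -1.22]
contact_force: [-0.0, 0.5, -1.0]
grip_width: 0.0604
```

Run:
```python
from look import *
snap("wrist","w9");o=r.get_obs(); print(o["clock"],o["tcp_pos"],o["contact_force"],o["moment"],o["grip_width"])
crop("w9",175,100,340,365,2.2,"c9")
```

```text
10.45 [ 0.51913368 -0.21683497  0.02613829] [-0.37195679  0.62276492 -1.40254376] [ 0.00287515  0.02380077 -0.0219264 ] 0.0600503200355134
```

View pics/c9.png

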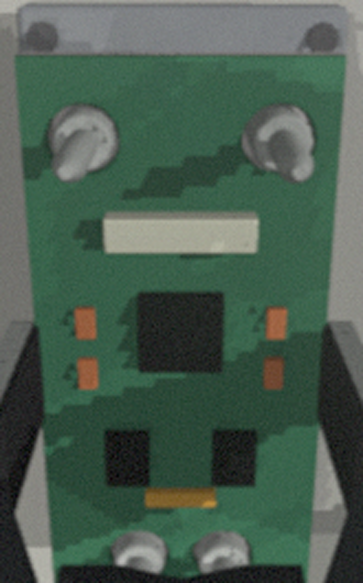

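Call:
send_rows(rows="0 0 -0.002 0 0 0; 0 0 -0.0015 0 0 0; 0 0 -0.001 0 0 0; 0 0 -0.001 0 0 0; 0 0 0 0 0 0")

```text
clock: 10.95
tcp_pos: [0.5192, -0.2168, 0.0207]
orientation: [-1.202, 1.22, -1.22]
contact_force: [-0.5, -0.2, -1.2]
grip_width: 0.0597
```

Call:
send_rows(rows="0 0 -0.0005 0 0 0; 0 0 -0.0005 0 0 0; 0 0 -0.0005 0 0 0; 0 0 0 0 0 0")

```text
clock: 11.35
tcp_pos: [0.5192, -0.2168, 0.0193]
orientation: [-1.202, 1.22, -1.22]
contact_force: [-0.2, -1.1, -1.6]
grip_width: 0.0604
```

Call:
send_rows(rows="0 0 -0.0005 0 0 0; 0 0 -0.0005 0 0 0; 0 0 -0.0005 0 0 0; 0 0 0 0 0 0")

```text
clock: 11.75
tcp_pos: [0.5194, -0.2169, 0.019]
orientation: [-1.201, 1.22, -1.22]
contact_force: [-4.1, 3.6, 12.7]
grip_width: 0.0599
```

Run:
```python
from look import *
snap("scene","s10");o=r.get_obs(); print(o["clock"],o["tcp_pos"],o["contact_force"],o["moment"],o["grip_width"])
crop("s10",250,160,360,250,6.5,"s10c")
```

```text
11.8 [ 0.51934104 -0.21687853  0.01899783] [-5.04634522  2.49364543 12.14531324] [0.49344505 0.86403944 0.03961448] 0.060169831836796056
```

View pics/s10c.png

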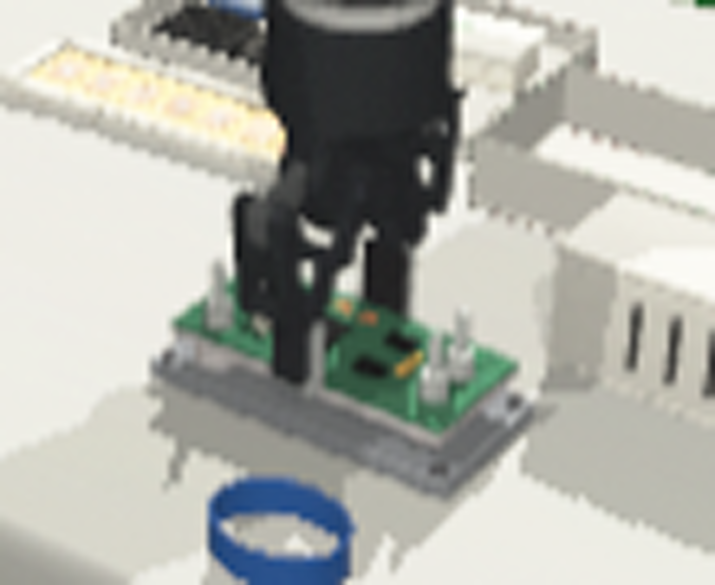

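Call:
send_rows(rows="0 0 0.0005 0 0 0; 0 0 0 0 0 0")

```text
clock: 12.0
tcp_pos: [0.5193, -0.2169, 0.019]
orientation: [-1.201, 1.22, -1.22]
contact_force: [-3.1, 1.1, 8.9]
grip_width: 0.0605
```

Call:
send_rows(rows="0 0 0 0 0 0; 0 0 0 0 0 0; 0 0 0 0 0 0; 0 0 0 0 0 0", grip=0.076)

```text
clock: 12.4
tcp_pos: [0.5193, -0.2169, 0.0182]
orientation: [-1.202, 1.22, -1.22]
contact_force: [0.4, -0.0, 0.0]
grip_width: 0.0765
```

Run:
```python
from look import *
snap("wrist","w11");o=r.get_obs(); print(o["clock"],o["tcp_pos"],o["contact_force"],o["moment"],o["grip_width"])
```

```text
12.45 [ 0.51925228 -0.21686649  0.01821243] [-0.13995373  0.06654407  0.49533097] [-0.04902384  0.00451945 -0.0144702 ] 0.0757900204058543
```

View pics/w11.png

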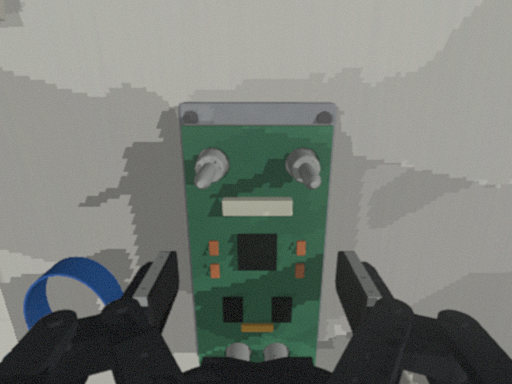

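Call:
send_rows(rows="0 0 0.01 0 0 0; 0 0 0.025 0 0 0; 0 0 0.04 0 0 0; 0 0 0.045 0 0 0; 0 0 0.045 0 0 0; 0 0 0.035 0 0 0; 0 0 0.012 0 0 0; 0 0 0 0 0 0; 0 0 0 0 0 0")

```text
clock: 13.35
tcp_pos: [0.5186, -0.2164, 0.2293]
orientation: [-1.203, 1.221, -1.219]
contact_force: [-0.8, -0.8, 0.2]
grip_width: 0.0761
```

Run:
```python
from look import *
snap("wrist","w12");snap("scene","s12");o=r.get_obs(); print(o["clock"],o["tcp_pos"],o["contact_force"],o["orientation"])
crop("w12",215,85,305,235,4,"c12")
crop("s12",250,170,360,250,6.5,"s12c")
```

```text
13.45 [ 0.51821008 -0.21634528  0.2285208 ] [-0.03389089  0.38491091 -0.79342482] [-1.20400614  1.22288109 -1.21817597]
```

View pics/c12.png

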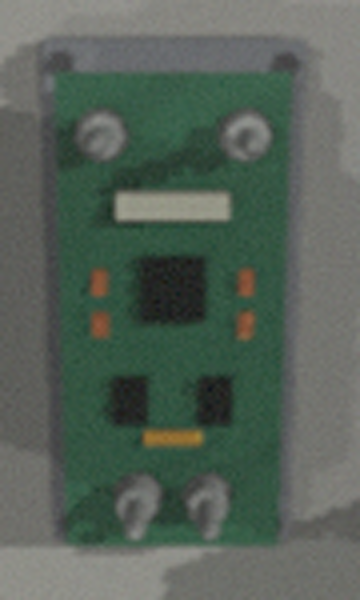

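View pics/s12c.png

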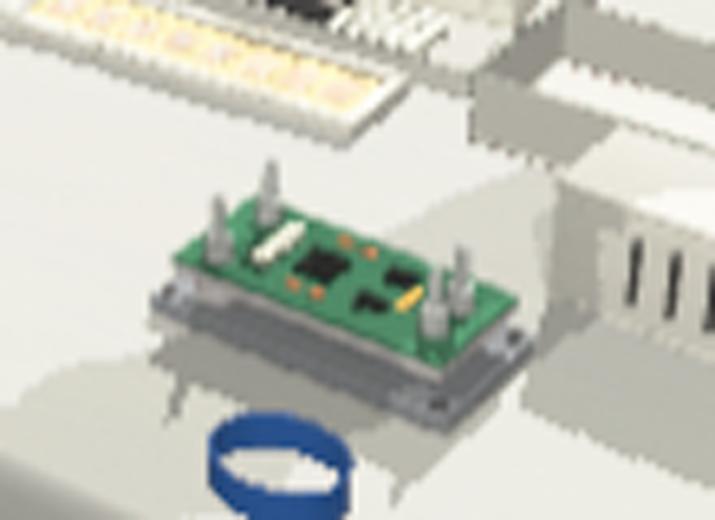

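Call:
send_rows(rows="-0.004 0.015 0 0 0 0; -0.009 0.035 0 0 0 0.01; -0.009 0.043 0 0 0 0.01; -0.01 0.045 0 0 0 0.01; -0.01 0.045 0 0 0 0.01; -0.01 0.045 0 0 0 0.01; -0.01 0.045 0 0 0 0.01; -0.01 0.045 0 0 0 0.01; -0.01 0.045 -0.01 0 0 0.01; -0.009 0.038 -0.025 0 0 0.005; -0.006 0.02 -0.04 0 0 0; 0 0.009 -0.045 0 0 0; 0 0 -0.04 0 0 0; 0 0 -0.025 0 0 0; 0 0 -0.01 0 0 0; 0 0 0 0 0 0; 0 0 0 0 0 0; 0 0 0 0 0 0")

```text
clock: 15.25
tcp_pos: [0.4232, 0.2135, 0.0365]
orientation: [-1.239, 1.157, -1.158]
contact_force: [-0.2, 0.6, 1.0]
grip_width: 0.0759
```

Run:
```python
from fit import *
snap("wrist","w13");o=r.get_obs(); print(o["clock"],o["tcp_pos"],o["contact_force"],R.from_rotvec(o["orientation"]).as_matrix().round(4))
crop("w13",190,100,330,340,2.5,"c13")
f=load("w12")
x,e=fit2d(f,np.array([(55,72),(292,72),(280,545),(65,543)])/4+np.array([215,85])-.375,at(.030,C)); print((x*1000).round(1),np.degrees(x[2]),e.round(1).tolist())
```

```text
15.3 [0.42318302 0.21363735 0.03656673] [-0.21811522  0.02181946  0.25551811] [[ 0.0697  0.002   0.9976]
 [-0.9976  0.0016  0.0697]
 [-0.0015 -1.      0.0022]]
[ 518.3 -216.1  -15.8] -0.907037887901296 [[-0.1, -0.1], [0.1, -0.0], [-0.6, -0.1], [0.5, 0.3]]
```

View pics/c13.png

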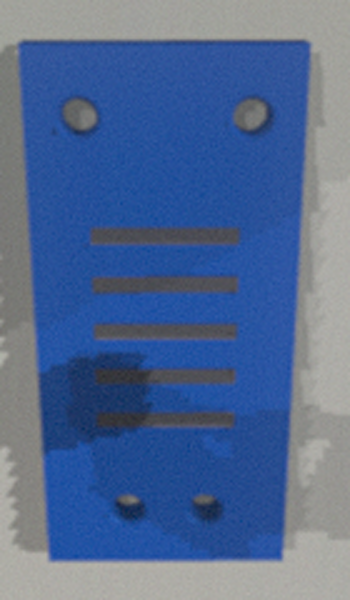

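View pics/w13.png

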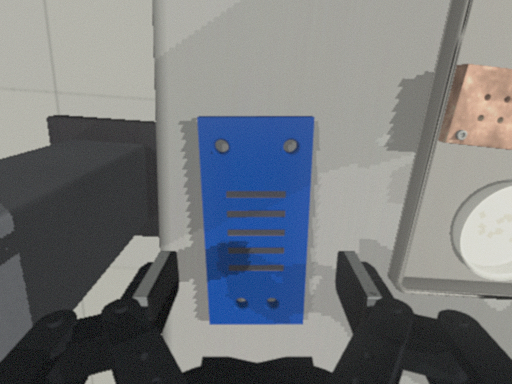

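Run:
```python
from fit import *
f=load("w13")
for uv,P in (([(80,115),(251,114.5),(129,507),(206,507)],at(.008)),([(20,41),(309,41),(282,559),(50,559)],at(.008,C))):
    x,e=fit2d(f,np.array(uv)/2.5+np.array([190,100])-.3,P); print((x[:2]*1000).round(1),np.degrees(x[2]),e.round(1).tolist())
print(f["position"])
```

```text
[421.9 214.6] 4.240292760171099 [[-0.5, 0.3], [0.5, 0.2], [-0.0, -0.2], [-0.0, -0.4]]
[421.7 214.3] 4.086245406489641 [[-0.5, 0.5], [0.6, 0.3], [0.1, -0.6], [-0.2, -0.4]]
[0.41639091 0.29573812 0.18039628]
```

Call:
send_rows(rows="-0.001 0 -0.008 0 0 0; 0 0 -0.012 0 0 0; 0 0 -0.009 0 0 0; 0 0 -0.005 0 0 0; 0 0 -0.003 0 0 0; 0 0 -0.002 0 0 0; 0 0 0 0 0 0; 0 0 0 0 0 0")

```text
clock: 16.1
tcp_pos: [0.4215, 0.2132, -0.0035]
orientation: [-1.241, 1.157, -1.158]
contact_force: [0.5, -0.6, -0.8]
grip_width: 0.076
```

Run:
```python
from fit import *
snap("wrist","w14");o=r.get_obs(); print(o["clock"],o["tcp_pos"],o["contact_force"],R.from_rotvec(o["orientation"]).as_matrix().round(4), load("w14")["position"])
```

```text
16.15 [ 0.42147892  0.21323946 -0.00344632] [-0.45390016 -0.87102944 -0.4415561 ] [[ 6.980e-02  4.000e-04  9.976e-01]
 [-9.976e-01  3.000e-04  6.980e-02]
 [-3.000e-04 -1.000e+00  4.000e-04]] [0.41483851 0.29554293 0.14023925]
```

View pics/w14.png

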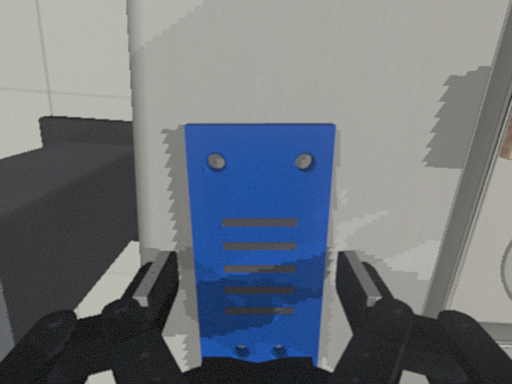

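Call:
send_rows(rows="0 0 0.0005 0 0 0; 0 0 0 0 0 0; 0 0 0 0 0 0; 0 0 0 0 0 0; 0 0 0 0 0 0; 0 0 0 0 0 0; 0 0 0 0 0 0", grip=0.05, grip_force=50)

```text
clock: 16.85
tcp_pos: [0.4217, 0.2133, -0.0024]
orientation: [-1.24, 1.157, -1.157]
contact_force: [-1.6, -0.7, 8.1]
grip_width: 0.0604
```

Call:
send_rows(rows="0 0 0.003 0 0 0; 0 0 0.006 0 0 0; 0 0 0.015 0 0 0; 0 0 0.025 0 0 0; 0 0 0.035 0 0 0; 0 0 0.025 0 0 0; 0 0 0 0 0 0; 0 0 0 0 0 0; 0 0 0 0 0 0")

```text
clock: 17.75
tcp_pos: [0.4203, 0.2127, 0.1048]
orientation: [-1.244, 1.158, -1.157]
contact_force: [-0.4, 0.0, -2.6]
grip_width: 0.0601
```

Run:
```python
from fit import *
f=snap("wrist","w15");o=r.get_obs(); print(o["clock"],o["tcp_pos"],o["contact_force"],o["moment"],R.from_rotvec(o["orientation"]).as_matrix().round(4), f["position"],o["grip_width"])
crop("w15",175,115,340,365,2.4,"c15")
crop("w14",175,115,340,365,2.4,"c14")
cv2.imwrite("pics/c1415.png",np.hstack([cv2.imread("pics/c15.png"),cv2.imread("pics/c14.png")]))
```

```text
17.8 [0.42030065 0.21254804 0.10464955] [ 0.18600907  0.20772219 -2.39360324] [-0.02981169 -0.03265307 -0.0422882 ] [[ 0.07   -0.0021  0.9975]
 [-0.9975 -0.0016  0.07  ]
 [ 0.0014 -1.     -0.0022]] [0.41396776 0.29521057 0.2484752 ] 0.059661249161494234
```

View pics/c1415.png

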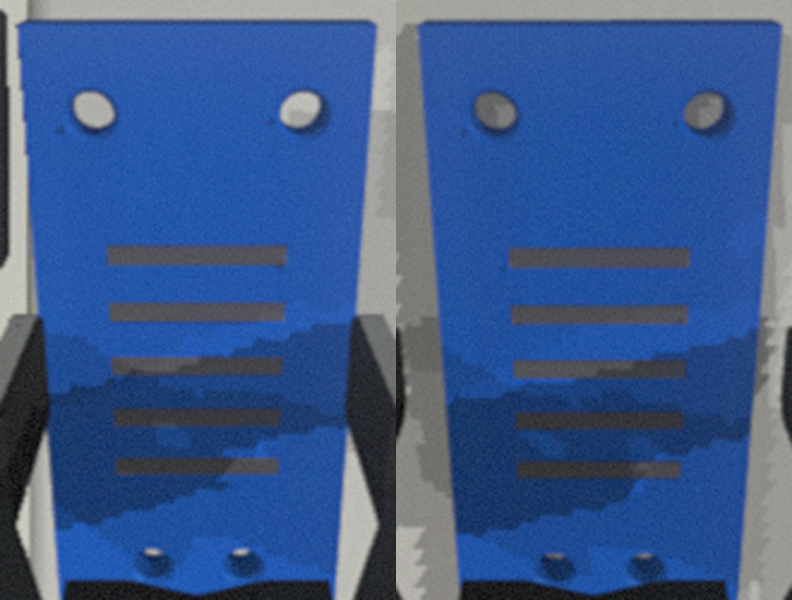

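Call:
send_rows(rows="0.004 -0.015 0 0 0 0; 0.009 -0.035 0 0 0 -0.01; 0.009 -0.043 0 0 0 -0.01; 0.01 -0.045 0 0 0 -0.01; 0.01 -0.045 0 0 0 -0.01; 0.01 -0.045 0 0 0 -0.01; 0.01 -0.045 0 0 0 -0.01; 0.01 -0.045 0 0 0 -0.01; 0.01 -0.045 0 0 0 -0.01; 0.009 -0.038 0 0 0 -0.005; 0.006 -0.02 0 0 0 0; 0.002 -0.009 0 0 0 0; 0 0 -0.01 0 0 0; 0 0 -0.01 0 0 0; 0 0 -0.01 0 0 0; 0 0 0 0 0 0; 0 0 0 0 0 0; 0 0 0 0 0 0")

```text
clock: 19.6
tcp_pos: [0.5206, -0.2165, 0.0761]
orientation: [-1.202, 1.219, -1.22]
contact_force: [0.1, 1.0, -2.2]
grip_width: 0.06
```

Run:
```python
from fit import *
f=snap("wrist","w16");o=r.get_obs(); print(o["clock"],o["tcp_pos"],o["contact_force"],R.from_rotvec(o["orientation"]).as_matrix().round(4), f["position"],o["grip_width"])
crop("w16",175,115,340,365,2.4,"c16")
```

```text
19.65 [ 0.52065783 -0.21673296  0.07624594] [-0.31725009 -0.11768072 -2.46638191] [[-1.470e-02  8.000e-04  9.999e-01]
 [-9.999e-01 -1.000e-04 -1.470e-02]
 [ 1.000e-04 -1.000e+00  8.000e-04]] [ 0.52085438 -0.13394897  0.21985645] 0.059975806013245286
```

View pics/c16.png

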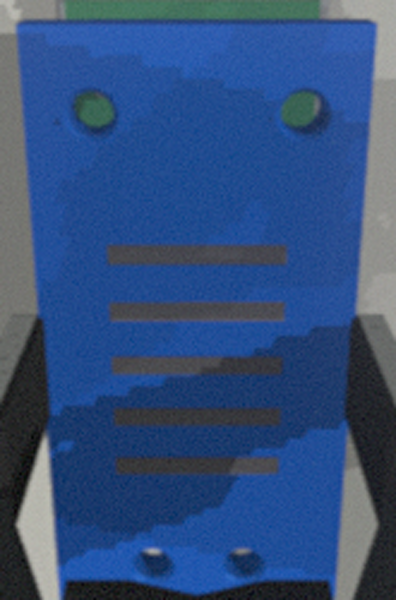

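Call:
send_rows(rows="-0.0014 -0.0006 -0.002 0 0 0; 0 0 -0.006 0 0 0; 0 0 -0.005 0 0 0; 0 0 -0.001 0 0 0; 0 0 0 0 0 0; 0 0 0 0 0 0")

```text
clock: 20.25
tcp_pos: [0.5189, -0.2176, 0.0618]
orientation: [-1.202, 1.22, -1.22]
contact_force: [0.6, 0.1, -2.1]
grip_width: 0.0601
```

Run:
```python
from ov import *
f=snap("wrist","w17");o=r.get_obs(); print(o["clock"],o["tcp_pos"],o["contact_force"],R.from_rotvec(o["orientation"]).as_matrix().round(4), f["position"],o["grip_width"])
jig=(.5183,-.2159,np.radians(-.87))
L=((.06,.001),(.06,.003))
overlay("w17",jig,(190,140,235,185),8.5,"o17a",0,L)
overlay("w17",jig,(280,140,325,185),8.5,"o17b",0,L)
cv2.imwrite("pics/o17ab.png",np.vstack([cv2.imread("pics/o17a.png")[60:330],cv2.imread("pics/o17b.png")[60:330]]))
```

```text
20.3 [ 0.51900962 -0.21755764  0.06190642] [-0.38415931  0.79013985 -2.39825982] [[-1.500e-02  2.000e-04  9.999e-01]
 [-9.999e-01 -1.000e-04 -1.500e-02]
 [ 1.000e-04 -1.000e+00  2.000e-04]] [ 0.5193387  -0.13496518  0.20556953] 0.059896388207305466
```

View pics/o17ab.png

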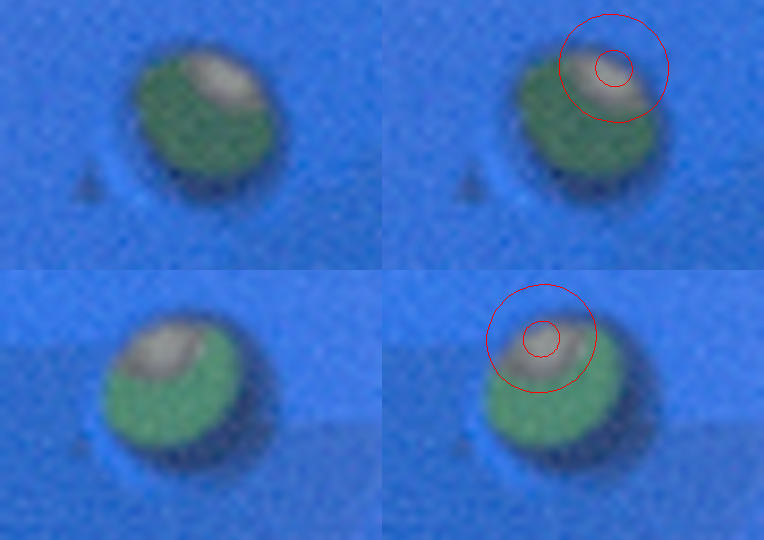

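```bash
cat > ov2.py <<'E'
from fit import *
def fitz(f,uv,P,z0):  # fit x,y,yaw,z ; P z relative to underside
    uv=np.asarray(uv,float)
    def res(q):
        c,s=np.cos(q[2]),np.sin(q[2])
        W=np.c_[q[0]+c*P[:,0]-s*P[:,1],q[1]+s*P[:,0]+c*P[:,1],P[:,2]+q[3]]
        return (proj(f,W)-uv).ravel()
    p0=unproj(f,uv.mean(0),z0)[0]
    s=least_squares(res,[p0[0],p0[1],0,z0],x_scale=[.01,.01,.1,.01]); return s.x,s.fun.reshape(-1,2)
def draw(n,jig,b,zu,nm,jl,rad=.004,boxes=((190,140,235,185),(280,140,325,185),(220,335,290,360))):
  f=load(n); outs=[]
  for box in boxes:
    s=8.5 if box[0]!=220 else 5.4
    im=cv2.imread(f"pics/{n}.png")[box[1]:box[3],box[0]:box[2]]; im=cv2.resize(im,None,fx=s,fy=s,interpolation=cv2.INTER_CUBIC); im=cv2.convertScaleAbs(im,alpha=1.5); im2=im.copy()
    t=np.linspace(0,2*np.pi,60)
    for pose,lv in ((jig,jl),(b,((zu+.008,rad,(255,255,0)),(zu,rad,(0,255,255))))):
      c,sn=np.cos(pose[2]),np.sin(pose[2])
      for h in H:
        w=np.array([pose[0]+c*h[0]-sn*h[1],pose[1]+sn*h[0]+c*h[1]])
        for z,rr,col in lv:
          uv=((proj(f,np.c_[w[0]+rr*np.cos(t),w[1]+rr*np.sin(t),np.full(60,z)])-np.array(box[:2])+.5)*s).astype(int)
          cv2.polylines(im2,[uv],True,col,1)
    outs.append(np.hstack([im,im2])[:, :756])
  outs[0]=outs[0][40:300];outs[1]=outs[1][40:300]
  w=min(o.shape[1] for o in outs); outs=[o[:,:w] for o in outs]
  cv2.imwrite(f"pics/{nm}.png",np.vstack(outs)[:660])
E
python3 - <<'E'
from ov2 import *
f=load("w17")
crop("w17",175,115,340,365,2.4,"c17")
zu=f["position"][2]-.1436+.0027; print(zu)
b=(.5186,-.2159,np.radians(-.87))
draw("w17",(.5183,-.2161,np.radians(-.87)),b,zu,"o17c",((.06,.001,(0,0,255)),(.058,.003,(255,0,255))))
E
```

```text
0.06466952519854553
```

View pics/o17c.png

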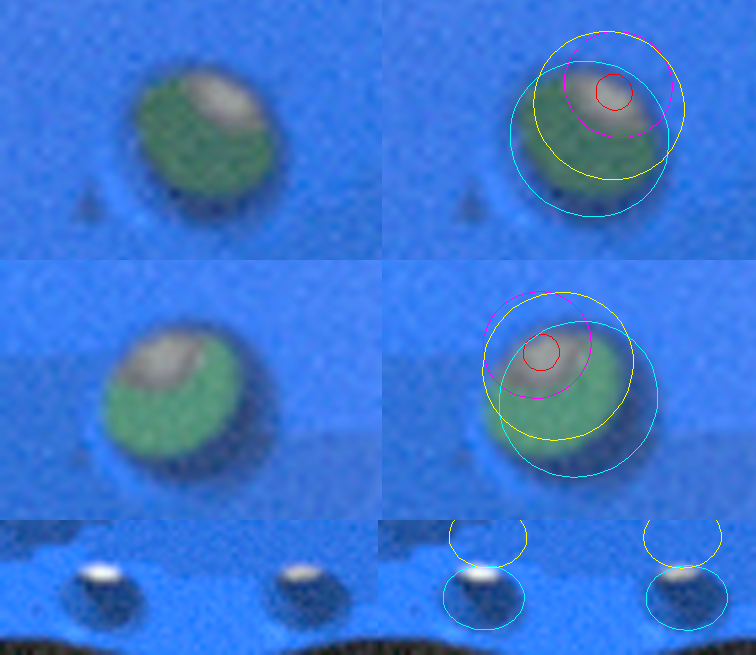

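Call:
send_rows(rows="0 0 -0.002 0 0 0; 0 0 -0.002 0 0 0; 0 0 -0.002 0 0 0; 0 0 -0.001 0 0 0; 0 0 0 0 0 0; 0 0 0 0 0 0")

```text
clock: 20.9
tcp_pos: [0.5189, -0.2175, 0.0548]
orientation: [-1.202, 1.22, -1.22]
contact_force: [0.7, -0.4, -2.5]
grip_width: 0.0598
```

Run:
```python
from ov2 import *
f=snap("wrist","w18");o=r.get_obs(); print(o["clock"],o["tcp_pos"],o["contact_force"],o["moment"], f["position"],o["grip_width"])
zu=f["position"][2]-.1436+.0027; print(zu)
b=(.5186,-.2159,np.radians(-.87))
draw("w18",(.5183,-.2161,np.radians(-.87)),b,zu,"o18c",((.06,.001,(0,0,255)),(.058,.003,(255,0,255))))
```

```text
20.95 [ 0.51892796 -0.21752382  0.05485928] [ 0.40312953  0.34390986 -2.07015273] [0.03428631 0.00960691 0.00862742] [ 0.51929182 -0.13491614  0.19857266] 0.059923189626289786
0.05767265903422796
```

View pics/o18c.png

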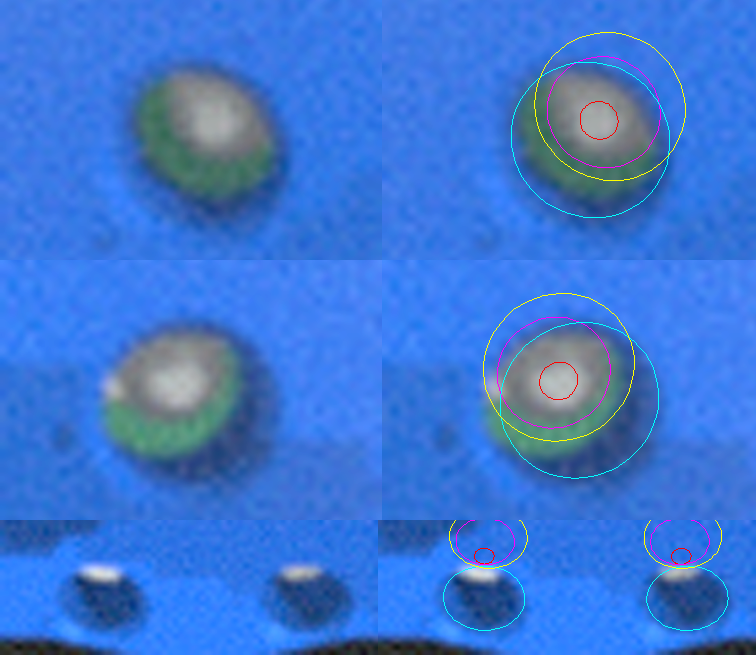

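Call:
send_rows(rows="0.0005 0 -0.001 0 0 0; 0 0 -0.002 0 0 0; 0 0 -0.002 0 0 0; 0 0 -0.001 0 0 0; 0 0 0 0 0 0; 0 0 0 0 0 0")

```text
clock: 21.55
tcp_pos: [0.5193, -0.2175, 0.0488]
orientation: [-1.202, 1.22, -1.22]
contact_force: [-0.3, 0.2, -3.4]
grip_width: 0.0602
```

Run:
```python
from ov2 import *
f=snap("wrist","w19");o=r.get_obs(); print(o["clock"],o["tcp_pos"],o["contact_force"],o["moment"], f["position"],o["grip_width"])
zu=f["position"][2]-.1436+.0027; print(zu)
b=(.5186,-.2159,np.radians(-.87))
draw("w19",(.5186,-.2161,np.radians(-.87)),b,zu,"o19c",((.06,.001,(0,0,255)),(.052,.003,(255,0,255))))
```

```text
21.6 [ 0.51939273 -0.21751885  0.04883823] [ 0.36447386 -0.02374111 -1.34190899] [ 1.60007304e-05 -3.99039033e-02 -9.74810678e-04] [ 0.51977498 -0.13491651  0.19255264] 0.05993396483049821
0.051652637170072895
```

View pics/o19c.png

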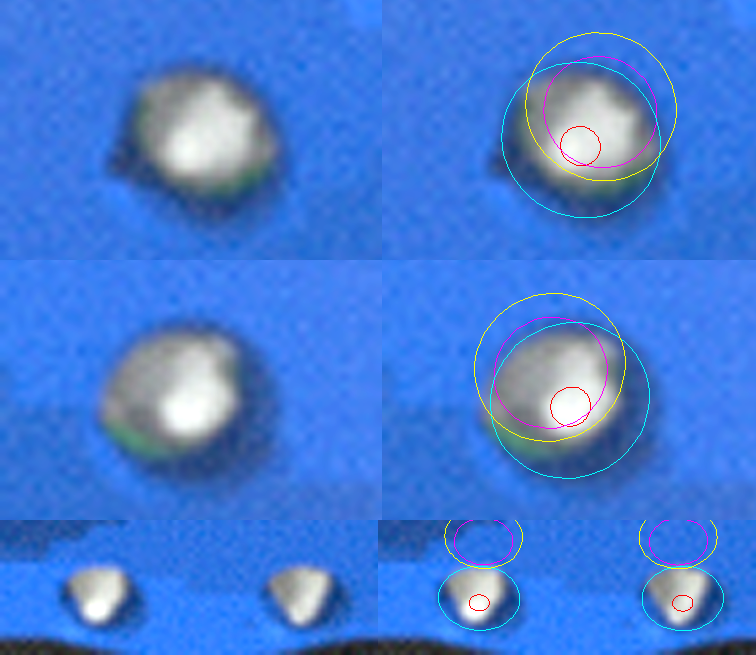

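Call:
send_rows(rows="0 0 -0.0015 0 0 0; 0 0 -0.002 0 0 0; 0 0 -0.002 0 0 0; 0 0 -0.0015 0 0 0; 0 0 0 0 0 0")

```text
clock: 22.1
tcp_pos: [0.5192, -0.2174, 0.0415]
orientation: [-1.202, 1.221, -1.22]
contact_force: [0.1, -0.4, -1.9]
grip_width: 0.06
```

Run:
```python
from ov2 import *
f=snap("wrist","w20");o=r.get_obs(); print(o["clock"],o["tcp_pos"],o["contact_force"],o["moment"], f["position"],o["grip_width"])
crop("w20",175,105,340,365,2.3,"c20")
```

```text
22.15 [ 0.51923159 -0.21745371  0.04165138] [-0.0457628  -0.36237973 -1.59303306] [-0.0099042  -0.03400177 -0.02423773] [ 0.51965612 -0.13484046  0.18529676] 0.06007786733651507
```

View pics/c20.png

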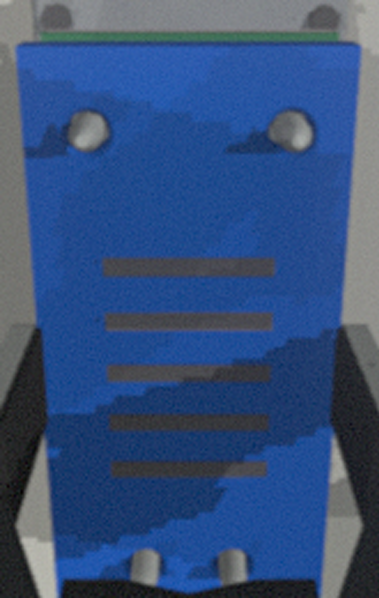

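Call:
send_rows(rows="0 0 -0.001 0 0 0; 0 0 -0.001 0 0 0; 0 0 -0.0007 0 0 0; 0 0 0 0 0 0")

```text
clock: 22.55
tcp_pos: [0.5193, -0.2174, 0.039]
orientation: [-1.202, 1.22, -1.22]
contact_force: [-0.5, -0.1, -2.5]
grip_width: 0.06
```

Call:
send_rows(rows="0 0 -0.0005 0 0 0; 0 0 -0.0005 0 0 0; 0 0 -0.0005 0 0 0; 0 0 0 0 0 0")

```text
clock: 22.95
tcp_pos: [0.5194, -0.2175, 0.0378]
orientation: [-1.202, 1.22, -1.22]
contact_force: [-0.3, -0.1, -0.5]
grip_width: 0.0599
```

Call:
send_rows(rows="0 0 -0.0005 0 0 0; 0 0 -0.0003 0 0 0; 0 0 0 0 0 0")

```text
clock: 23.25
tcp_pos: [0.5195, -0.2175, 0.0377]
orientation: [-1.201, 1.22, -1.22]
contact_force: [-3.8, 1.3, 8.7]
grip_width: 0.0603
```

Run:
```python
from ov2 import *
f=snap("scene","s21");o=r.get_obs(); print(o["clock"],o["tcp_pos"],o["contact_force"],o["moment"],o["grip_width"])
crop("s21",250,150,360,240,6.5,"s21c")
```

```text
23.3 [ 0.5194284  -0.21749958  0.03764048] [-3.45935502  2.0619035   7.7346809 ] [0.31873358 0.61567632 0.07739828] 0.06006426321061841
```

View pics/s21c.png

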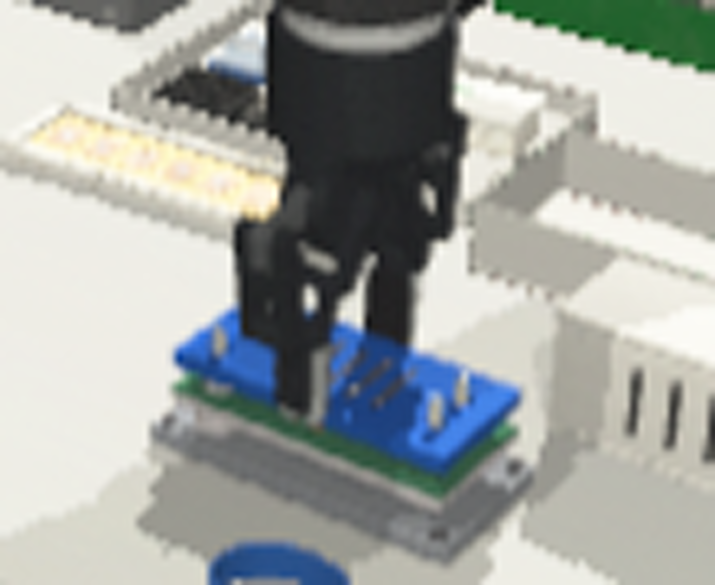

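Call:
send_rows(rows="0 0 0.0003 0 0 0; 0 0 0 0 0 0")

```text
clock: 23.5
tcp_pos: [0.5194, -0.2175, 0.0377]
orientation: [-1.202, 1.22, -1.22]
contact_force: [-2.5, 1.0, 7.2]
grip_width: 0.06
```

Call:
send_rows(rows="0 0 0 0 0 0; 0 0 0 0 0 0; 0 0 0 0 0 0; 0 0 0 0 0 0", grip=0.076)

```text
clock: 23.9
tcp_pos: [0.5194, -0.2175, 0.037]
orientation: [-1.202, 1.22, -1.22]
contact_force: [-0.5, 0.3, -0.3]
grip_width: 0.0762
```

Call:
send_rows(rows="0 0 0.008 0 0 0; 0 0 0.02 0 0 0; 0 0 0.035 0 0 0; 0 0 0.045 0 0 0; 0 0 0.045 0 0 0; 0 0 0.03 0 0 0; 0 0 0.01 0 0 0; 0 0 0 0 0 0; 0 0 0 0 0 0")

```text
clock: 24.8
tcp_pos: [0.5187, -0.2171, 0.2291]
orientation: [-1.203, 1.222, -1.219]
contact_force: [-1.1, 0.6, -0.7]
grip_width: 0.0759
```

Run:
```python
from look import *
snap("wrist","w22");snap("scene","s22");snap("top","t22");o=r.get_obs(); print(o["clock"],o["tcp_pos"],o["contact_force"],o["grip_width"])
crop("w22",215,65,305,235,3.5,"c22")
crop("s22",250,160,360,250,6.5,"s22c")
```

```text
24.95 [ 0.5184781  -0.21709056  0.22847412] [0.01536729 0.62888217 0.54034222] 0.07578468481796129
```

View pics/c22.png

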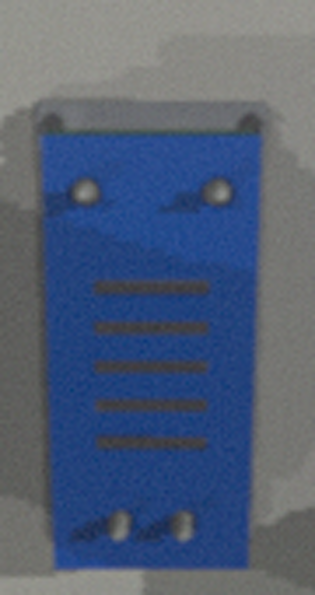

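View pics/s22c.png

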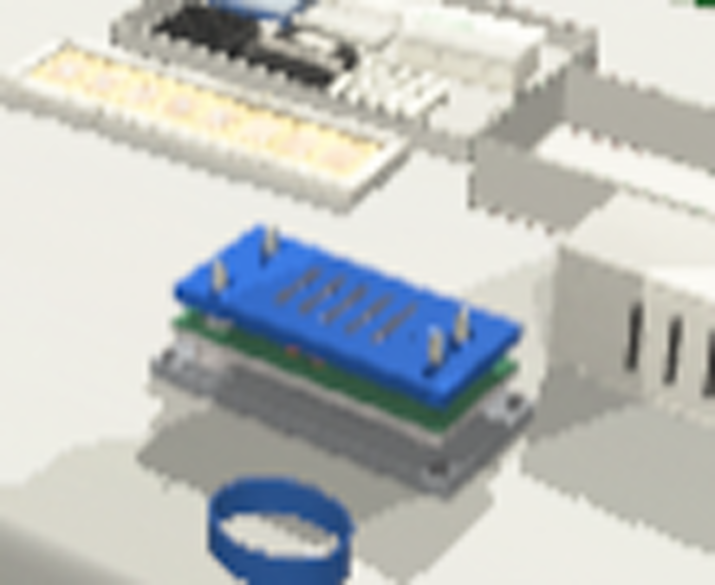

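View pics/w22.png

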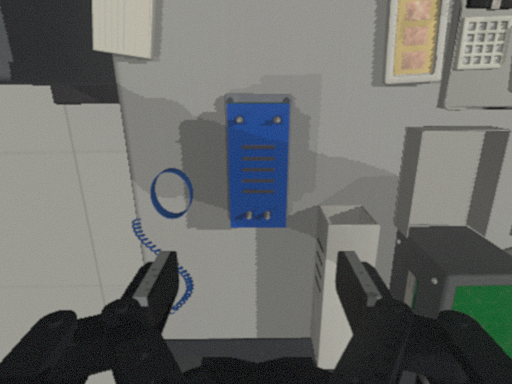

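Run:
```python
from fit import *
f=load("w22"); uv=np.array([(41,134),(262,134),(248,570),(55,570)])/3.5+np.array([215,65])-.36
for z in (.044,.048,.052):
    x,e=fit2d(f,uv,at(z,C)); print(z,(x*1000).round(1),e.round(2).tolist())
x,_=fit2d(f,uv,at(.048,C)); c,s=np.cos(x[2]),np.sin(x[2]); g=load("s22")
obs=np.array([(175,293),(262,226),(522,327),(445,402)])/6.5+[250,160]-.42
for z in (.044,.048,.052):
    W=np.c_[x[0]+c*C[:,0]-s*C[:,1],x[1]+s*C[:,0]+c*C[:,1],np.full(4,z)]
    p=proj(g,W); print(z,p.round(1).tolist())
print(obs.round(1).tolist())
a=load("top0")["pixels"].astype(int); b=load("t22")["pixels"].astype(int)
d=cv2.blur((abs(a-b).sum(2)).astype(np.float32),(5,5))>60
n,l,st,ce=cv2.connectedComponentsWithStats(d.astype(np.uint8)); print([(q.tolist()) for q in st[1:] if q[4]>30])
```

```text
0.044 [ 518.4 -217.4  -13.5] [[0.63, 0.97], [-0.62, 0.92], [-0.3, -1.25], [0.29, -1.25]]
0.048 [ 518.4 -216.6  -13.5] [[0.23, 0.34], [-0.22, 0.28], [0.01, -0.41], [-0.02, -0.42]]
0.052 [ 518.4 -215.8  -13.4] [[-0.18, -0.3], [0.19, -0.36], [0.32, 0.45], [-0.34, 0.44]]
0.044 [[276.2, 203.8], [289.0, 194.5], [329.9, 210.0], [317.8, 220.5]]
0.048 [[276.2, 202.6], [289.1, 193.3], [330.0, 208.7], [317.9, 219.2]]
0.052 [[276.2, 201.4], [289.1, 192.1], [330.1, 207.5], [318.0, 218.0]]
[[276.5, 204.7], [289.9, 194.3], [329.9, 209.9], [318.0, 221.4]]
[[273, 131, 148, 253, 21302], [167, 168, 111, 99, 5782], [33, 192, 61, 76, 1628], [130, 228, 54, 33, 1443]]
```

View pics/t22.png

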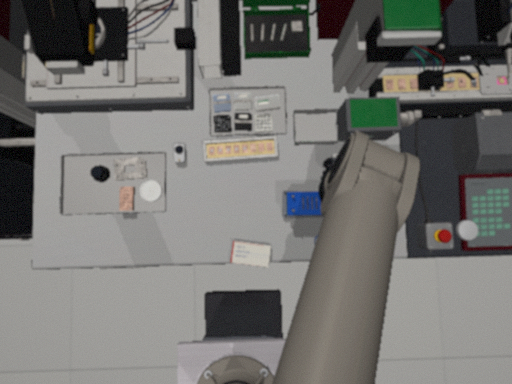

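Run:
```python
from bench import r
print(r.hand_in()); print(r.get_obs()["clock"])
```

```text
the job is handed in; nothing more can be done
None
the job is handed in; nothing more can be done
```

I seated the green board on the lower shoulders and let it go, then seated the blue cover on the upper shoulders. I raised the arm clear and handed in at about 25 s on the robot's clock.

**Contact:** Both plates went over the posts with no noticeable contact until they touched down. The board touched at a tool height of 19.0 mm (18.6 expected) with about 12 N. The cover touched at 37.7 mm (37.3 expected) with about 9 N.

**Final pictures:**
- All four posts stand through the cover, which looks level, with an even gap to the board.
- A fit of the cover's corners in the wrist picture puts it on the jig within about 1 mm and 0.1°, at a height that agrees with its top at 48 mm.
- The scene camera put the cover 3–5 mm lower. I take that as camera error and corner picking on the visible front face, since the contact heights match seating.

**Bystanders:** The strip boat, note pad and loupe look unmoved in the last top picture. The arm hid the magazine there, but it looks unmoved in the last wrist picture. I judged all four by eye and did not measure them.

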